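# Put the stacked setting masters back on their stands

### The arm

A 7-joint arm with a two-finger parallel gripper is mounted at the origin on the work surface. World frame = base frame: x ahead of the robot, y to its left, z up, the work surface at z = 0. Lengths are in m, angles in rad, forces in N, time in s.
With the tool pointing down it reaches from about 0.4 to 0.9 m from the base axis. Payload 5.5 kg.
Tool frame: the origin (TCP) lies between the finger pads; the fingertips stand 8 mm ahead of it and the grasp point (between the pads) lies 11 mm behind it; z points along the fingers, y is the direction in which the jaws open and shut (so a half turn about z gives the same grasp; the last joint's range is limited). The gripper opens to 85 mm and grips with 20 to 120 N. Pads are 22 mm wide; open, the fingers measure 114 mm over their backs; the gripper's body (76 mm by 85 mm) begins 54 mm behind the grasp point. The pads swing forward as they close: fully open they stand 13 mm farther back than shut.
Start: joints at [1.546, 0.501, -0.427, 1.55, 0.221, 1.138, -0.21], TCP at [0.185, -0.623, 0.239] pointing down, gripper open.
Joint ranges: [-2.88, 2.88], [-0.31, 2.03], [-1.54, 1.56], [0.2, 2.42], [-1.41, 4.55], [0.19, 2.02], [-2.57, 2.57]. Speed limits (rad/s): [2.57, 2.57, 3.14, 3.14, 3.14, 3.14, 3.14].

### API

Orientations are given as [roll, pitch, yaw] about the fixed x, y, z axes, in that order (R = Rz(yaw) Ry(pitch) Rx(roll)).
In Python, from bench import ctrl, vision gives the robot as it stands. The module is installed in compiled form; this text tells all that it offers.
- The arm moves only by the tool step_arm, never from a script. Its argument "targets" is a list of rows, each an object with "linear": the shift along the tool's x, y, z in mm, a list of three; "roll": the turn about the tool's z in degrees; "gripper": the closure in counts, from 0 (fully open) to 255 (shut). In form: [{"linear": [dx, dy, dz], "roll": roll, "gripper": gripper}, ...]. A call has 1 to 12 rows; each row shifts and turns the commanded pose from where the row before left it, along the tool's axes as they then stand; what a row does not reach is not made up. A row lasts 1/10 s, in which the tool goes at most 50 mm and 8.59 degrees, less where a joint would pass 70% of its speed; a pose out of reach is approached as far as the arm can. A call is refused whole if a number of a shift passes 50 or a number of a turn 8.59, either way. A call with a gripper value outside its range is refused whole. The fingers move at their own pace and stop on an object; the grip force is fixed at half the most. Time passes only in rows, so rows that do not move let the fingers close. It gives the time, the measured TCP pose, the force and the opening at its end, in the units of the state.
- ctrl.read_state(): the state, without advancing time (a new reading comes with each control period).
- vision.get_image(name): name is "side" or "top"; returns a dict with "img" (400x640x3 uint8, red, green, blue), "depth" (400x640 float32, m along the optical axis (not along the pixel's ray), 0 where there is no reading), "vertical_fov" (degrees; the focal length in pixels is half the picture's height over the tangent of half this angle, whatever the lens; pixels are square), "cx", "cy" (the principal point, pixels), "k1" (the pictures are not rectified: a ray, as slopes to the right and down, at radius r is drawn at 1 + k1 r^2 times it, then the intrinsics apply), "xyz" and "rotation" of the camera in the world. Camera axes: x right, y down, z forward; pixel columns grow to the right and rows downward; lengths in m; the calibration is good to about 2 mm. A picture is of the moment at which its call begins.
- ctrl.finish_job(): hands the job in, once; it reports no verdict.
The state is a dict: "time": time; "qpos": joint angles; "dq": joint speeds; "tau": joint torques, N m; "tool_pos": TCP position; "tool_rot": TCP orientation; "force": force on the tool from outside, world axes, zero at the start; "wrist_torque": the same for the moment, N m; "grip_width": finger opening in m.
Only numpy, scipy, OpenCV 4.12 (cv2) and the standard library are available. Lean on these libraries where they do the work, as an engineer would, in place of code of your own. Each camera call takes 0.05 s, during which the arm holds its last target. There are 200 camera calls.

### The job

The setting masters have been left stacked on the measuring table: take the stack apart from the top down, one piece at a time, and set each upright in the middle of the stand that matches its outline - pin on the small disc, ring on the larger disc, V-block on the square, long bar on the oblong - with the V-block's and the bar's sides parallel to those of their stands. Set them down gently, never dropping or knocking one over, leave the caliper and the reference sphere where they are, and let go of everything at the end.

Things in the scene. Friction and masses are not known exactly. Their poses are not given: they have to be found in the camera images.
- pin_mid (a point): Flanged setting pin, bright steel, the top piece of the stack (it stands on the ring). 50 mm tall: a round foot 34 mm across and 10 mm thick, and on it a round post 20 mm across up to the top. Grip it by the post. About 0.15 kg. This point: on its axis, half-way up (25 mm above its underside); z up.
- ring_mid (a point): Setting ring, bare aluminium, second from the top (it stands on the V-block, under the pin): 47 mm across, 40 mm tall, with an 18 mm bore. About 0.3 kg. This point: on its axis, half-way up (20 mm above its underside); z up.
- vblock_mid (a point): V-block, dark steel, third from the top (it stands on the long bar, under the ring): a square block 64 x 64 mm, 40 mm tall, with a V-groove 24 mm wide and 14 mm deep across its top along its x axis. About 0.35 kg. This point: its centre, half-way up (20 mm above its underside); x along the groove, z up.
- bar_mid (a point): Long bar, bare aluminium with bored holes, the bottom piece of the stack, lying on the table: 130 mm long (its x), 56 mm wide (its y), 40 mm tall. About 0.5 kg. This point: its centre, half-way up (20 mm above its underside); z up.
- pin_stand_top (a point): Pin's stand, a flat-topped stand fixed to the table, 20 mm tall, bare aluminium with a grey face: the small disc, 50 mm across. This point: centre of its top face.
- ring_stand_top (a point): Ring's stand, a flat-topped stand fixed to the table, 20 mm tall, bare aluminium with a grey face: the larger disc, 72 mm across. This point: centre of its top face.
- vblock_stand_top (a point): V-block's stand, a flat-topped stand fixed to the table, 20 mm tall, bare aluminium with a grey face: the square, 84 x 84 mm. This point: centre of its top face; x and y along its sides.
- bar_stand_top (a point): Long bar's stand, a flat-topped stand fixed to the table, 20 mm tall, bare aluminium with a grey face: the oblong, 150 mm (its x) by 76 mm (its y). This point: centre of its top face.
- caliper_mid (a point): Bystander: a steel caliper 200 mm long lying loose on the table beyond the stack, 11 mm thick, jaws reaching 53 mm to one side. This point: middle of its beam, 5 mm up; x along the beam, jaws at the -x end on the -y side.
- sphere_mid (a point): Bystander: a reference sphere, a 25 mm white ball on a thin post on a dark round foot 60 mm across, 70 mm tall, standing loose a little to the left (+y) of the stack. This point: on its axis, 35 mm above the table.
There are look-alikes about, which are no part of the job. What is shaped like the part that bears ring_stand_top but green, orange or red is not meant.

How it is judged:
On the way, in this order (a step that is already met when the one before it is completed fails the run):
1. the flanged pin stands on its own stand and is let go (horizontal distance between pin_mid and pin_stand_top below 0.012 m and z of pin_mid in the frame of pin_stand_top between 0.02 and 0.03 m and angle between pin_mid's own z axis and vertical below 0.1 rad and contact force between the fingers and pin below 0.1 N and linear speed of pin below 0.02 m/s), for 0.2 s.
2. the ring stands on its own stand and is let go (horizontal distance between ring_mid and ring_stand_top below 0.012 m and z of ring_mid in the frame of ring_stand_top between 0.015 and 0.025 m and angle between ring_mid's own z axis and vertical below 0.1 rad and contact force between the fingers and ring below 0.1 N and linear speed of ring below 0.02 m/s), for 0.2 s.
3. the V-block stands on its own stand and is let go (horizontal distance between vblock_mid and vblock_stand_top below 0.012 m and z of vblock_mid in the frame of vblock_stand_top between 0.015 and 0.025 m and angle between vblock_mid's own z axis and vertical below 0.1 rad and (angle between the x axis of vblock_mid and the x axis of vblock_stand_top, either way round below 0.2 rad or angle between the x axis of vblock_mid and the y axis of vblock_stand_top, either way round below 0.2 rad) and contact force between the fingers and vblock below 0.1 N and linear speed of vblock below 0.02 m/s), for 0.2 s.
4. the long bar stands on its own stand and is let go (horizontal distance between bar_mid and bar_stand_top below 0.012 m and z of bar_mid in the frame of bar_stand_top between 0.015 and 0.025 m and angle between bar_mid's own z axis and vertical below 0.1 rad and angle between the x axis of bar_mid and the x axis of bar_stand_top, either way round below 0.2 rad and contact force between the fingers and bar below 0.1 N and linear speed of bar below 0.02 m/s), for 0.2 s.
At the end, for the whole second after the job is handed in: Every master stands at rest and released on its own stand: centre within 12 mm of the stand's centre, underside within 5 mm of its top face, tilted less than 0.1 rad; the bar's long side within 0.2 rad of the oblong's, the V-block's sides within 0.2 rad of the square's (any quarter turn) (all of step 1 and all of step 2 and all of step 3 and all of step 4); the robot touches nothing.
It fails at once if a master is dropped or knocked away: it moves faster than 0.7 m/s while not held ((linear speed of pin above 0.7 m/s and contact force between the fingers and pin below 0.1 N) or (linear speed of ring above 0.7 m/s and contact force between the fingers and ring below 0.1 N) or (linear speed of vblock above 0.7 m/s and contact force between the fingers and vblock below 0.1 N) or (linear speed of bar above 0.7 m/s and contact force between the fingers and bar below 0.1 N)).
It fails at once if the caliper is pushed more than 20 mm (distance of caliper_mid from where it was at the start of the episode above 0.02 m).
It fails at once if the reference sphere is pushed more than 20 mm (distance of sphere_mid from where it was at the start of the episode above 0.02 m).
It also fails if it takes over 128 s, if anything falls off the work surface, if the arm or the gripper's body presses on something with over 40 N, if the wrist force passes 120 N, or if a joint passes its speed limit or range.

## Working session

There is one attempt and no reset: what is moved stays moved. The work goes in short steps, Python scripts to look and compute and a tool call to move; the robot and the scene stay as the last step left them, time stands still between calls to the robot, and variables do not carry over. Pictures are saved under pics/ and viewed, about 12 in all and at most 16, crops included, and the job is handed in when it is done.

Besides the shell and the picture viewer there is one more tool, called after "Request:" as name([rows], argument=value, ...), one row to a line, values as JSON. step_arm: Moves the arm, as the interface text tells. Its arguments: {"type":"object","properties":{"targets":{"type":"array"}},"required":["targets"]}

```bash
mkdir -p pics; cat > h.py <<'E'
import numpy as np, cv2
from bench import ctrl, vision
def grab(n, save=None):
    d=vision.get_image(n)
    if save: cv2.imwrite('pics/'+save, d['img'][:,:,::-1])
    np.savez('%s.npz'%n, **{k:np.array(v) for k,v in d.items()})
    return d
def load(n): return dict(np.load('%s.npz'%n))
def cam(d):
    h=d['img'].shape[0]; f=h/2/np.tan(np.radians(float(d['vertical_fov']))/2)
    R=np.array(d['rotation'],float)
    if R.size==3:
        r,p,y=R; from scipy.spatial.transform import Rotation as Ro
        R=Ro.from_euler('xyz',[r,p,y]).as_matrix()
    return f,R.reshape(3,3),np.array(d['xyz'],float)
def rays(d,uv):
    f,R,t=cam(d); uv=np.atleast_2d(np.array(uv,float))
    K=np.array([[f,0,d['cx']],[0,f,d['cy']],[0,0,1.]])
    q=(uv-[float(d['cx']),float(d['cy'])])/f
    s=q.copy()
    for _ in range(20): s=q/(1+float(d['k1'])*(s**2).sum(1,keepdims=True))
    return np.c_[s,np.ones(len(s))],R,t
def plane(d,uv,z):
    s,R,t=rays(d,uv); w=s@R.T
    return t+w*((z-t[2])/w[:,2])[:,None]
def cloud(d):
    h,w=d['depth'].shape; u,v=np.meshgrid(np.arange(w),np.arange(h))
    s,R,t=rays(d,np.c_[u.ravel(),v.ravel()])
    return ((s*d['depth'].reshape(-1,1))@R.T+t).reshape(h,w,3)
E
python3 - <<'E'
from h import *
for n in ['side','top']:
    d=grab(n,n+'0.png'); print(n,d['vertical_fov'],d['cx'],d['cy'],d['k1'],d['xyz'],d['rotation'],(d['depth']>0).mean())
print(ctrl.read_state())
E
```

```text
side 56.028896668762975 324.28170270485236 194.625460439164 0.0030716322781101824 [0.03956518 0.52754975 0.73522604] [-2.28711915  0.00796997 -2.32977456] 0.99591015625
top 44.11202479443965 318.15396809801774 202.56052838487147 -0.14025985764841647 [0.51655633 0.03703265 1.37891066] [-3.09512305 -0.01435466 -1.59979644] 0.9959375
{'time': 0.1, 'qpos': array([ 1.54622717,  0.50173644, -0.42678897,  1.55129995,  0.22076704,
        1.13831952, -0.21028772]), 'dq': array([-3.55205694e-04, -1.92422443e-03,  4.30253227e-05, -2.35764283e-03,
       -7.09250607e-04,  1.65386554e-03,  6.92731647e-04]), 'tau': array([-1.16907485e-02, -5.70809519e+01, -5.83874077e+00, -2.81750929e+01,
        1.05308119e-02,  5.45397823e-03, -3.46036714e-06]), 'tool_pos': array([ 0.18426889, -0.62271548,  0.23839142]), 'tool_rot': array([-3.13987351e+00, -7.83216768e-05,  2.87790557e-01]), 'force': array([-0.44939553,  0.22750478,  0.22213694]), 'wrist_torque': array([0.0407238 , 0.01243746, 0.01888835]), 'grip_width': 0.08523161960309796}
```

View pics/top0.png

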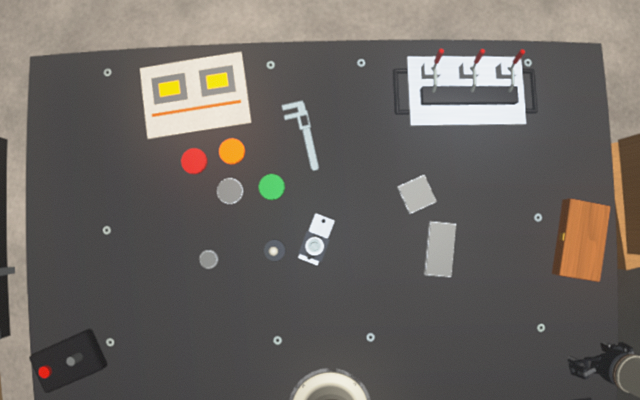

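View pics/side0.png

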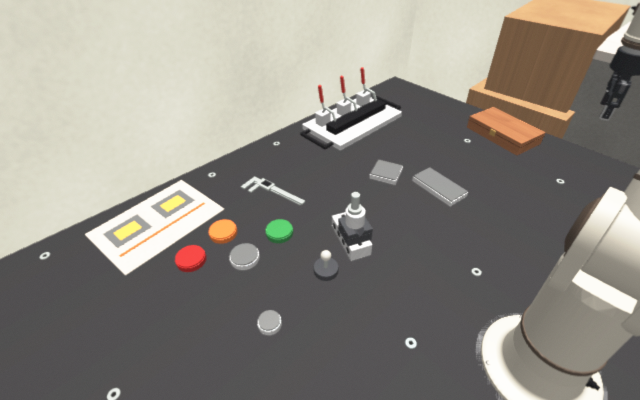

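The top view shows the pin stand at (208,259), ring stand at (230,191), square at (417,194), oblong at (440,249), stack near (316,240), sphere at (274,250) and caliper at (305,135). The side view shows the same layout, with the stack at (354,225).

```bash
python3 - <<'E'
from h import *
d=load('top'); C=cloud(d)
def win(u,v,r): 
    m=np.zeros(C.shape[:2],bool); m[v-r:v+r,u-r:u+r]=1; return m
def gray(lo): 
    i=d['img'].astype(int); return (i.min(2)>lo)
for n,u,v,r,zt in [('pin_st',208,259,16,.02),('ring_st',230,191,18,.02),('sq',417,194,27,.02),('obl',440,249,36,.02)]:
    for lbl,m in [('depth',(C[...,2]>.010)&(C[...,2]<.035)&win(u,v,r)),('col',gray(95)&win(u,v,r))]:
        c,_=cv2.findContours(m.astype(np.uint8),cv2.RETR_EXTERNAL,cv2.CHAIN_APPROX_NONE); c=max(c,key=cv2.contourArea)
        P=plane(d,c[:,0,:],zt)
        k=np.zeros(m.shape,np.uint8);cv2.drawContours(k,[c],-1,1,-1)
        M=plane(d,np.argwhere(k)[:,::-1],zt).mean(0)
        print(n,lbl,np.round(M[:2],4),cv2.minAreaRect((P[:,:2]*1000).astype(np.float32)), 'z',np.median(C[k>0][:,2]))
s=win(318,238,32)&(C[...,2]>.01)
z=C[...,2][s]; print(np.histogram(z,bins=np.arange(0.0,.2,.01)))
for lo,hi in [(.15,.19),(.1,.14),(.06,.1),(.02,.05)]:
    m=s&(C[...,2]>lo)&(C[...,2]<hi); P=C[m]; print(lo,len(P),P.mean(0).round(4),np.median(P[:,2]),cv2.minAreaRect((P[:,:2]*1000).astype(np.float32)), P.min(0).round(3),P.max(0).round(3))
m=win(274,250,16)&(C[...,2]>.03); print('sph',C[m].mean(0))
big=cv2.resize(d['img'][140:310,180:480,::-1],None,fx=2.66,fy=2.66,interpolation=cv2.INTER_CUBIC);cv2.imwrite('pics/top0c.png',big)
E
```

```text
pin_st depth [0.4321 0.3234] ((432.0370178222656, 323.90191650390625), (44.65778350830078, 44.107460021972656), 88.64559936523438) z 0.019597376900210017
pin_st col [0.4326 0.3233] ((431.9976501464844, 322.520263671875), (53.01702117919922, 49.6318473815918), 88.64655303955078) z 0.018521794089567
ring_st depth [0.6194 0.2598] ((619.5374145507812, 259.8597717285156), (69.62750244140625, 69.41748046875), 88.80570220947266) z 0.02001108682686259
ring_st col [0.6194 0.2596] ((619.5245971679688, 259.8594055175781), (75.04408264160156, 74.30644989013672), 43.628421783447266) z 0.019429041370566447
sq depth [ 0.5957 -0.258 ] ((596.0542602539062, -258.833740234375), (84.06986236572266, 89.05744934082031), 22.13720703125) z 0.019776367648593363
sq col [ 0.5954 -0.2586] ((595.708251953125, -258.26446533203125), (89.89154052734375, 89.26656341552734), 22.553054809570312) z 0.01921799269745561
obl depth [ 0.4407 -0.3194] ((440.998291015625, -318.85064697265625), (76.87012481689453, 148.90133666992188), 82.94893646240234) z 0.019476954119245438
obl col [ 0.4407 -0.319 ] ((440.4215087890625, -318
[... 461 characters left out ...]
 17.19293212890625), 88.34791564941406) [0.459 0.021 0.158] [0.476 0.039 0.175]
0.1 210 [0.4651 0.0298 0.1244] 0.12270753751969943 ((465.3341064453125, 29.73644256591797), (43.33026123046875, 43.56489181518555), 88.183837890625) [0.444 0.008 0.115] [0.487 0.052 0.136]
0.06 334 [0.4618 0.0321 0.0791] 0.07965867360508094 ((462.25457763671875, 31.059654235839844), (63.967735290527344, 64.40637969970703), 67.31595611572266) [ 0.423 -0.009  0.064] [0.502 0.071 0.088]
0.02 484 [0.4999 0.0157 0.0401] 0.040029174562453806 ((480.32470703125, 24.27039337158203), (56.171382904052734, 129.97967529296875), 66.8784408569336) [ 0.412 -0.026  0.032] [0.55  0.072 0.047]
sph [0.45362609 0.13704573 0.10312611]
```

View pics/top0c.png

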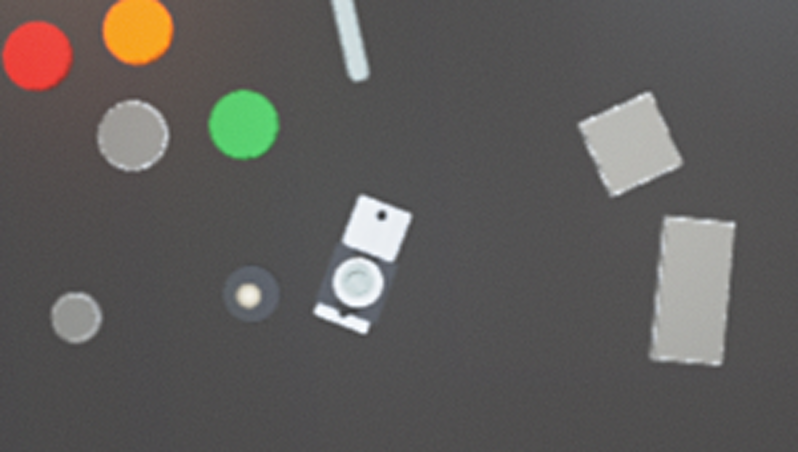

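The crop confirms the layout: the bar's long axis runs about -23° and the stack is in line with it. The square is turned about 22° and the oblong about -7°. I'll start moving, turning to yaw -23° and heading for the stack.

Request:
step_arm([
  {"linear": [0,0,-10],"roll": 7.9,"gripper": 0},
  {"linear": [0,0,-10],"roll": 7.9,"gripper": 0},
  {"linear": [0,0,0],"roll": 7.9,"gripper": 0},
  {"linear": [0,0,0],"roll": 7.9,"gripper": 0},
  {"linear": [0,0,0],"roll": 7.9,"gripper": 0},
  {"linear": [0,-30,0],"roll": 0,"gripper": 0},
  {"linear": [0,-45,0],"roll": 0,"gripper": 0},
  {"linear": [0,-45,0],"roll": 0,"gripper": 0},
  {"linear": [0,-45,0],"roll": 0,"gripper": 0},
  {"linear": [0,-45,0],"roll": 0,"gripper": 0},
  {"linear": [0,-45,0],"roll": 0,"gripper": 0},
  {"linear": [0,-45,0],"roll": 0,"gripper": 0},
])

```text
time: 1.3
tool_pos: [0.302, -0.3451, 0.259]
tool_rot: [-3.142, 0.0, -0.402]
force: [1.8, -0.6, 0.2]
grip_width: 0.0855
```

```bash
cat > go.py <<'E'
import sys; from h import *
# usage: go.py x y z yawdeg -> remaining shift (mm) after turning, in tool axes at target yaw
from scipy.spatial.transform import Rotation as Ro
x,y,z,yaw=map(float,sys.argv[1:5]); s=ctrl.read_state()
R=Ro.from_euler('xyz',s['tool_rot']); D=np.array([x,y,z])-s['tool_pos']
a=np.radians(yaw); T=Ro.from_euler('xyz',[np.pi,0,a])
cy=np.degrees(s['tool_rot'][2])
print('t',s['time'],'pos',s['tool_pos'].round(4),'rot',np.degrees(s['tool_rot']).round(2),'w',round(s['grip_width'],4),'F',s['force'].round(1))
print('roll',round((cy-yaw+180)%360-180,2),'shift@now',(R.inv().apply(D)*1000).round(1),'shift@target',(T.inv().apply(D)*1000).round(1))
E
python3 go.py .467 .030 .24 -23; python3 - <<'E'
from h import *
d=load('top');C=cloud(d);m=np.zeros(C.shape[:2],bool);m[234:266,258:290]=1
print(np.histogram(C[m][:,2],bins=np.arange(-.02,.16,.01)))
P=C[m&(C[...,2]>.003)&(C[...,2]<.03)];print(P.mean(0),P.min(0),P.max(0))
P=C[m&(C[...,2]>.05)];print(P[:8].round(3))
E
```

```text
t 1.3 pos [ 0.302  -0.3451  0.259 ] rot [-1.800e+02  2.000e-02 -2.301e+01] w 0.0855 F [ 1.8 -0.6  0.2]
roll -0.01 shift@now [   5.2 -409.8   19.1] shift@target [   5.3 -409.8   19. ]
(array([  0, 294, 357, 215,  87,   0,   0,   3,  59,   7,   0,   0,   0,
         0,   0,   0,   0]), array([-0.02, -0.01,  0.  ,  0.01,  0.02,  0.03,  0.04,  0.05,  0.06,
        0.07,  0.08,  0.09,  0.1 ,  0.11,  0.12,  0.13,  0.14,  0.15]))
[0.45239859 0.14144387 0.01460681] [0.40959074 0.09924368 0.00301253] [0.49703304 0.18741357 0.02584714]
[[0.463 0.145 0.066]
 [0.462 0.143 0.061]
 [0.462 0.14  0.064]
 [0.462 0.137 0.068]
 [0.462 0.135 0.061]
 [0.46  0.148 0.066]
 [0.46  0.145 0.068]
 [0.46  0.142 0.067]]
```

Request:
step_arm([
  {"linear": [1,-45,0],"roll": 0,"gripper": 0},
  {"linear": [1,-45,0],"roll": 0,"gripper": 0},
  {"linear": [1,-45,0],"roll": 0,"gripper": 0},
  {"linear": [1,-45,0],"roll": 0,"gripper": 0},
  {"linear": [1,-45,0],"roll": 0,"gripper": 0},
  {"linear": [0,-45,0],"roll": 0,"gripper": 0},
  {"linear": [0,-45,0],"roll": 0,"gripper": 0},
  {"linear": [0,-45,0],"roll": 0,"gripper": 0},
  {"linear": [0,-30,0],"roll": 0,"gripper": 0},
  {"linear": [0,-20,0],"roll": 0,"gripper": 0},
  {"linear": [0,0,0],"roll": 0,"gripper": 0},
])

```text
time: 2.4
tool_pos: [0.4671, 0.0317, 0.2593]
tool_rot: [-3.14, 0.0, -0.396]
force: [-0.6, -0.2, -0.2]
grip_width: 0.0852
```

```bash
python3 go.py .467 .030 .145 -23; python3 -c "
from h import *
d=grab('side');cv2.imwrite('pics/s1.png',cv2.resize(d['img'][100:300,240:490,::-1],None,fx=3,fy=3))"
```

```text
t 2.4 pos [0.4671 0.0317 0.2593] rot [-1.7989e+02  2.0000e-02 -2.2700e+01] w 0.0852 F [-0.6 -0.2 -0.2]
roll 0.3 shift@now [  0.6   1.9 114.3] shift@target [  0.6   1.6 114.3]
```

View pics/s1.png

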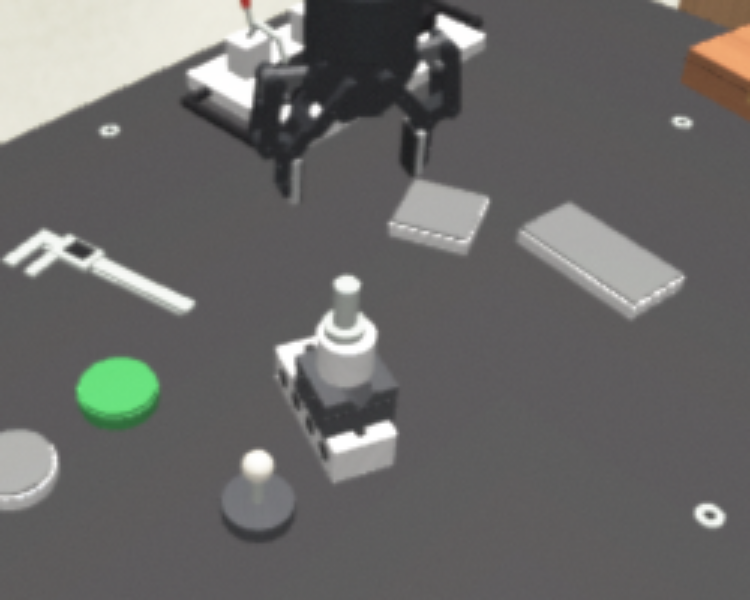

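Request:
step_arm([
  {"linear": [0,1,30],"roll": 0.3,"gripper": 0},
  {"linear": [0,1,30],"roll": 0,"gripper": 0},
  {"linear": [0,0,25],"roll": 0,"gripper": 0},
  {"linear": [0,0,15],"roll": 0,"gripper": 0},
  {"linear": [0,0,10],"roll": 0,"gripper": 0},
  {"linear": [0,0,2],"roll": 0,"gripper": 0},
  {"linear": [0,0,0],"roll": 0,"gripper": 150},
  {"linear": [0,0,0],"roll": 0,"gripper": 150},
  {"linear": [0,0,0],"roll": 0,"gripper": 255},
  {"linear": [0,0,0],"roll": 0,"gripper": 255},
  {"linear": [0,0,0],"roll": 0,"gripper": 255},
  {"linear": [0,0,0],"roll": 0,"gripper": 255},
])

```text
time: 3.65
tool_pos: [0.4666, 0.0268, 0.1481]
tool_rot: [-3.141, -0.001, -0.407]
force: [-0.3, 1.1, 5.3]
grip_width: 0.0186
```

```bash
python3 go.py .4325 .3233 .24 -23
```

```text
t 3.65 pos [0.4666 0.0268 0.1481] rot [-1.7996e+02 -8.0000e-02 -2.3290e+01] w 0.0186 F [-0.3  1.1  5.3]
roll -0.29 shift@now [-148.4 -258.9  -92. ] shift@target [-147.2 -259.6  -91.9]
```

Request:
step_arm([
  {"linear": [0,0,-5],"roll": 0,"gripper": 255},
  {"linear": [0,0,-15],"roll": 0,"gripper": 255},
  {"linear": [0,0,-25],"roll": 0,"gripper": 255},
  {"linear": [-10,-17,-15],"roll": 0,"gripper": 255},
  {"linear": [-20,-35,0],"roll": 0,"gripper": 255},
  {"linear": [-20,-35,0],"roll": 0,"gripper": 255},
  {"linear": [-20,-35,0],"roll": 0,"gripper": 255},
  {"linear": [-20,-35,0],"roll": 0,"gripper": 255},
  {"linear": [-20,-35,0],"roll": 0,"gripper": 255},
  {"linear": [-20,-35,0],"roll": 0,"gripper": 255},
  {"linear": [-10,-20,0],"roll": 0,"gripper": 255},
  {"linear": [-7,-12,0],"roll": 0,"gripper": 255},
])

```text
time: 4.85
tool_pos: [0.4395, 0.2637, 0.2048]
tool_rot: [3.137, 0.007, -0.404]
force: [0.2, 1.0, -1.9]
grip_width: 0.0183
```

```bash
python3 go.py .4325 .3233 .048 -23;  python3 - <<'E'
from h import *
d=grab('side');cv2.imwrite('pics/s2.png',cv2.resize(d['img'][140:360,130:400,::-1],None,fx=2.7,fy=2.7))
E
```

```text
t 4.85 pos [0.4395 0.2637 0.2048] rot [179.73   0.4  -23.16] w 0.0183 F [ 0.2  1.  -1.9]
roll -0.16 shift@now [-28.7 -52.8 156.8] shift@target [-29.7 -52.1 156.8]
```

View pics/s2.png

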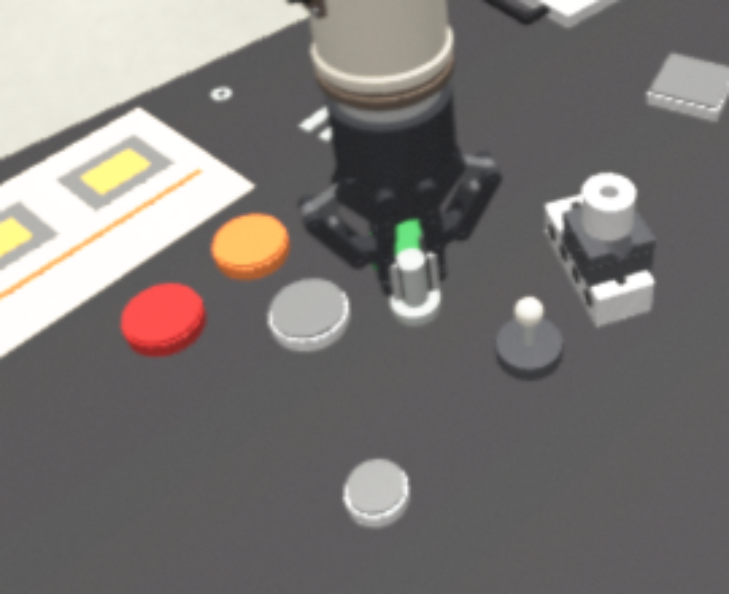

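The pin is held upright and the rest of the stack hasn't moved. Next I go over the pin stand and down.

Request:
step_arm([
  {"linear": [-12,-20,0],"roll": 0,"gripper": 255},
  {"linear": [-12,-20,0],"roll": 0,"gripper": 255},
  {"linear": [-6,-12,0],"roll": 0,"gripper": 255},
  {"linear": [0,0,20],"roll": 0,"gripper": 255},
  {"linear": [0,0,30],"roll": 0,"gripper": 255},
  {"linear": [0,0,30],"roll": 0,"gripper": 255},
  {"linear": [0,0,30],"roll": 0,"gripper": 255},
  {"linear": [0,0,20],"roll": 0,"gripper": 255},
  {"linear": [0,0,12],"roll": 0,"gripper": 255},
  {"linear": [0,0,0],"roll": 0,"gripper": 255},
  {"linear": [0,0,0],"roll": 0,"gripper": 255},
])

```text
time: 6.0
tool_pos: [0.4325, 0.3204, 0.0624]
tool_rot: [3.136, 0.007, -0.408]
force: [0.4, -0.8, -2.0]
grip_width: 0.0186
```

```bash
python3 go.py .4325 .3233 .048 -23;  python3 - <<'E'
from h import *
d=grab('side');cv2.imwrite('pics/s3.png',cv2.resize(d['img'][230:360,190:350,::-1],None,fx=4,fy=4))
E
```

```text
t 6.0 pos [0.4325 0.3204 0.0624] rot [179.68   0.39 -23.35] w 0.0186 F [ 0.4 -0.8 -2. ]
roll -0.35 shift@now [-1.1 -2.7 14.4] shift@target [-1.1 -2.7 14.4]
```

View pics/s3.png

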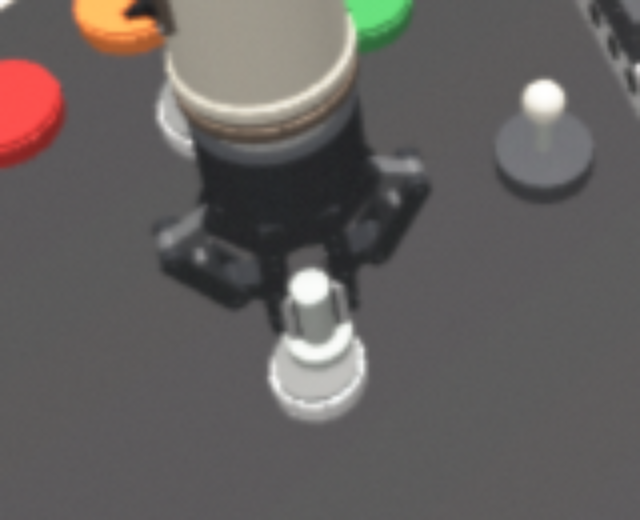

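Pin foot at (316,335) above the disc centre at (317,367). It's well centred, so I lower it gently.

Request:
step_arm([
  {"linear": [-1,-2,5],"roll": 0,"gripper": 255},
  {"linear": [0,0,4],"roll": 0,"gripper": 255},
  {"linear": [0,0,2],"roll": 0,"gripper": 255},
  {"linear": [0,0,1],"roll": 0,"gripper": 255},
  {"linear": [0,0,1],"roll": 0,"gripper": 255},
  {"linear": [0,0,0],"roll": 0,"gripper": 255},
])

```text
time: 6.65
tool_pos: [0.4316, 0.3224, 0.0485]
tool_rot: [3.135, 0.007, -0.407]
force: [0.5, -0.8, -1.0]
grip_width: 0.0182
```

Request:
step_arm([
  {"linear": [0,0,1],"roll": 0,"gripper": 255},
  {"linear": [0,0,0],"roll": 0,"gripper": 255},
])

```text
time: 6.85
tool_pos: [0.4317, 0.3225, 0.0482]
tool_rot: [3.135, 0.007, -0.407]
force: [-1.3, -2.0, 4.5]
grip_width: 0.0184
```

Request:
step_arm([
  {"linear": [0,0,0],"roll": 0,"gripper": 190},
  {"linear": [0,0,0],"roll": 0,"gripper": 140},
  {"linear": [0,0,0],"roll": 0,"gripper": 80},
  {"linear": [0,0,0],"roll": 0,"gripper": 0},
  {"linear": [0,0,0],"roll": 0,"gripper": 0},
  {"linear": [0,0,0],"roll": 0,"gripper": 0},
  {"linear": [0,0,-15],"roll": 0,"gripper": 0},
  {"linear": [0,0,-30],"roll": 0,"gripper": 0},
  {"linear": [0,0,-40],"roll": 0,"gripper": 0},
  {"linear": [0,0,-40],"roll": 0,"gripper": 0},
  {"linear": [0,0,-40],"roll": 0,"gripper": 0},
  {"linear": [0,0,0],"roll": 0,"gripper": 0},
])

```text
time: 8.05
tool_pos: [0.4365, 0.3253, 0.2196]
tool_rot: [-3.137, 0.002, -0.407]
force: [1.1, -0.0, -0.3]
grip_width: 0.0852
```

```bash
python3 go.py .465 .030 .2 -23;  python3 - <<'E'
from h import *
d=grab('side','s4.png')
E
```

```text
t 8.05 pos [0.4365 0.3253 0.2196] rot [-1.7975e+02  1.3000e-01 -2.3340e+01] w 0.0852 F [ 1.1 -0.  -0.3]
roll -0.34 shift@now [143.3 259.9  18.1] shift@target [141.6 260.7  19.6]
```

View pics/s4.png

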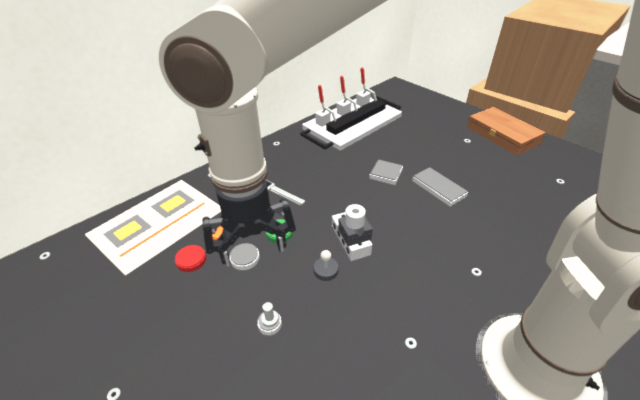

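The pin stands on its disc at (269,318). Now back to the ring.

Request:
step_arm([
  {"linear": [22,40,0],"roll": -0.3,"gripper": 0},
  {"linear": [22,40,0],"roll": 0,"gripper": 0},
  {"linear": [22,40,0],"roll": 0,"gripper": 0},
  {"linear": [22,40,0],"roll": 0,"gripper": 0},
  {"linear": [22,40,0],"roll": 0,"gripper": 0},
  {"linear": [20,35,0],"roll": 0,"gripper": 0},
  {"linear": [12,25,0],"roll": 0,"gripper": 0},
  {"linear": [0,0,0],"roll": 0,"gripper": 0},
  {"linear": [0,0,0],"roll": 0,"gripper": 0},
])

```text
time: 9.0
tool_pos: [0.4612, 0.0278, 0.2129]
tool_rot: [3.135, 0.008, -0.404]
force: [-0.7, 0.5, -0.2]
grip_width: 0.0853
```

```bash
python3 go.py .465 .030 .096 -23
```

```text
t 9.0 pos [0.4612 0.0278 0.2129] rot [179.61   0.45 -23.13] w 0.0853 F [-0.7  0.5 -0.2]
roll -0.13 shift@now [  3.5  -4.3 116.9] shift@target [  2.6  -3.5 116.9]
```

Request:
step_arm([
  {"linear": [1,-1,30],"roll": 0,"gripper": 0},
  {"linear": [1,-2,30],"roll": 0,"gripper": 0},
  {"linear": [0,0,30],"roll": 0,"gripper": 0},
  {"linear": [0,0,20],"roll": 0,"gripper": 0},
  {"linear": [0,0,11],"roll": 0,"gripper": 0},
  {"linear": [0,0,0],"roll": 0,"gripper": 70},
  {"linear": [0,0,0],"roll": 0,"gripper": 90},
  {"linear": [0,0,0],"roll": 0,"gripper": 255},
  {"linear": [0,0,0],"roll": 0,"gripper": 255},
  {"linear": [0,0,0],"roll": 0,"gripper": 255},
  {"linear": [0,0,0],"roll": 0,"gripper": 255},
])

```text
time: 10.1
tool_pos: [0.4647, 0.03, 0.0936]
tool_rot: [3.137, 0.005, -0.402]
force: [-2.2, 0.0, 7.0]
grip_width: 0.0455
```

```bash
python3 go.py .6195 .2597 .15 -23
```

```text
t 10.1 pos [0.4647 0.03   0.0936] rot [179.73   0.3  -23.01] w 0.0455 F [-2.2  0.   7. ]
roll -0.01 shift@now [  52.4 -271.7  -58. ] shift@target [  52.7 -271.9  -56.4]
```

Request:
step_arm([
  {"linear": [0,0,-5],"roll": 0,"gripper": 255},
  {"linear": [0,0,-15],"roll": 0,"gripper": 255},
  {"linear": [0,0,-25],"roll": 0,"gripper": 255},
  {"linear": [3,-15,-15],"roll": 0,"gripper": 255},
  {"linear": [6,-30,0],"roll": 0,"gripper": 255},
  {"linear": [8,-40,0],"roll": 0,"gripper": 255},
  {"linear": [8,-40,0],"roll": 0,"gripper": 255},
  {"linear": [8,-40,0],"roll": 0,"gripper": 255},
  {"linear": [8,-40,0],"roll": 0,"gripper": 255},
  {"linear": [6,-35,0],"roll": 0,"gripper": 255},
  {"linear": [4,-20,0],"roll": 0,"gripper": 255},
  {"linear": [0,-10,0],"roll": 0,"gripper": 255},
])

```text
time: 11.3
tool_pos: [0.6171, 0.2611, 0.1498]
tool_rot: [3.135, 0.007, -0.399]
force: [-0.3, -0.6, -2.5]
grip_width: 0.0455
```

```bash
python3 go.py .6195 .2597 .034 -23
```

```text
t 11.3 pos [0.6171 0.2611 0.1498] rot [179.65   0.39 -22.87] w 0.0455 F [-0.3 -0.6 -2.5]
roll 0.13 shift@now [  3.5  -0.4 115.8] shift@target [  2.7   0.3 115.8]
```

Request:
step_arm([
  {"linear": [2,0,20],"roll": 0,"gripper": 255},
  {"linear": [1,0,30],"roll": 0,"gripper": 255},
  {"linear": [0,0,25],"roll": 0,"gripper": 255},
  {"linear": [0,0,20],"roll": 0,"gripper": 255},
  {"linear": [0,0,8],"roll": 0,"gripper": 255},
  {"linear": [0,0,5],"roll": 0,"gripper": 255},
  {"linear": [0,0,3],"roll": 0,"gripper": 255},
  {"linear": [0,0,2],"roll": 0,"gripper": 255},
  {"linear": [0,0,1],"roll": 0,"gripper": 255},
  {"linear": [0,0,0],"roll": 0,"gripper": 255},
])

```text
time: 12.3
tool_pos: [0.619, 0.2572, 0.0368]
tool_rot: [3.136, 0.006, -0.402]
force: [0.7, -1.1, -3.5]
grip_width: 0.0459
```

```bash
python3 go.py .6195 .2597 .034 -23
```

```text
t 12.3 pos [0.619  0.2572 0.0368] rot [179.68   0.35 -23.01] w 0.0459 F [ 0.7 -1.1 -3.5]
roll -0.01 shift@now [-0.5 -2.5  2.8] shift@target [-0.5 -2.5  2.8]
```

Request:
step_arm([
  {"linear": [0,-2,1],"roll": 0,"gripper": 255},
  {"linear": [0,0,1],"roll": 0,"gripper": 255},
  {"linear": [0,0,0],"roll": 0,"gripper": 255},
])

```text
time: 12.6
tool_pos: [0.6194, 0.259, 0.0341]
tool_rot: [3.135, 0.007, -0.401]
force: [-0.5, 0.4, -3.8]
grip_width: 0.0458
```

Request:
step_arm([
  {"linear": [0,0,1],"roll": 0,"gripper": 255},
  {"linear": [0,0,0],"roll": 0,"gripper": 255},
])

```text
time: 12.8
tool_pos: [0.6195, 0.2589, 0.0338]
tool_rot: [3.136, 0.007, -0.402]
force: [-2.3, 0.1, 2.3]
grip_width: 0.0453
```

Contact (force up about 6 N). I release and retreat.

Request:
step_arm([
  {"linear": [0,0,0],"roll": 0,"gripper": 90},
  {"linear": [0,0,0],"roll": 0,"gripper": 50},
  {"linear": [0,0,0],"roll": 0,"gripper": 0},
  {"linear": [0,0,0],"roll": 0,"gripper": 0},
  {"linear": [0,0,0],"roll": 0,"gripper": 0},
  {"linear": [0,0,-15],"roll": 0,"gripper": 0},
  {"linear": [0,0,-30],"roll": 0,"gripper": 0},
  {"linear": [0,0,-40],"roll": 0,"gripper": 0},
  {"linear": [0,0,-40],"roll": 0,"gripper": 0},
  {"linear": [-5,20,0],"roll": 0,"gripper": 0},
  {"linear": [-8,40,0],"roll": 0,"gripper": 0},
  {"linear": [-8,40,0],"roll": 0,"gripper": 0},
])

```text
time: 14.0
tool_pos: [0.5619, 0.1751, 0.1605]
tool_rot: [3.137, 0.005, -0.4]
force: [0.6, -0.3, 0.2]
grip_width: 0.0857
```

```bash
python3 go.py .4623 .031 .16 -23;  python3 - <<'E'
from h import *
d=grab('side');cv2.imwrite('pics/s5.png',cv2.resize(d['img'][150:350,180:460,::-1],None,fx=2.8,fy=2.8))
E
```

```text
t 14.0 pos [0.5619 0.1751 0.1605] rot [179.73   0.29 -22.94] w 0.0857 F [ 0.6 -0.3  0.2]
roll 0.06 shift@now [-35.6 171.6   1.5] shift@target [-35.4 171.6   0.5]
```

View pics/s5.png

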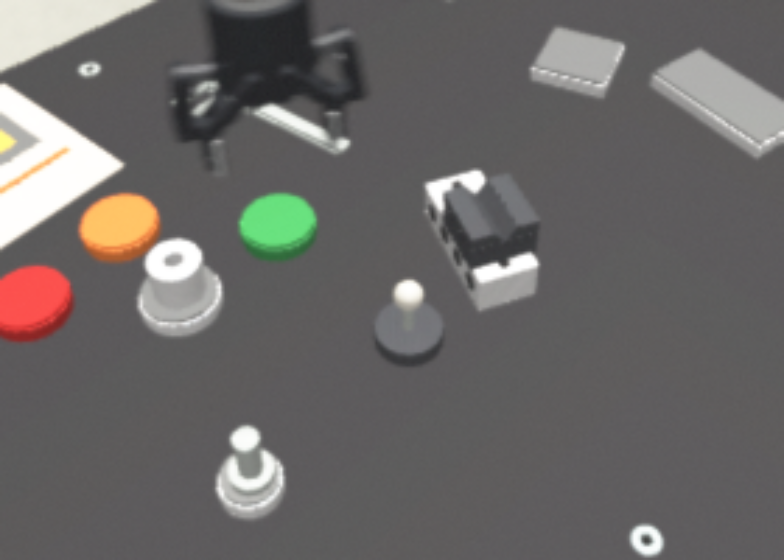

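The ring stands on its disc at (180,290), and the V-groove runs along the bar. Now the V-block.

Request:
step_arm([
  {"linear": [-8,40,0],"roll": 0,"gripper": 0},
  {"linear": [-8,40,0],"roll": 0,"gripper": 0},
  {"linear": [-8,40,0],"roll": 0,"gripper": 0},
  {"linear": [-6,30,0],"roll": 0,"gripper": 0},
  {"linear": [-4,15,0],"roll": 0,"gripper": 0},
  {"linear": [-1,6,0],"roll": 0,"gripper": 0},
  {"linear": [0,0,0],"roll": 0,"gripper": 0},
  {"linear": [0,0,0],"roll": 0,"gripper": 0},
])

```text
time: 14.85
tool_pos: [0.4642, 0.0331, 0.1606]
tool_rot: [3.136, 0.006, -0.4]
force: [0.5, 0.7, -0.6]
grip_width: 0.0854
```

```bash
python3 go.py .4623 .031 .05 -23
```

```text
t 14.85 pos [0.4642 0.0331 0.1606] rot [179.69   0.32 -22.92] w 0.0854 F [ 0.5  0.7 -0.6]
roll 0.08 shift@now [ -0.3   2.1 110.7] shift@target [ -0.9   2.7 110.6]
```

Request:
step_arm([
  {"linear": [-1,1,30],"roll": 0,"gripper": 0},
  {"linear": [0,1,30],"roll": 0,"gripper": 0},
  {"linear": [0,0,25],"roll": 0,"gripper": 0},
  {"linear": [0,0,20],"roll": 0,"gripper": 0},
  {"linear": [0,0,11],"roll": 0,"gripper": 0},
  {"linear": [0,0,0],"roll": 0,"gripper": 30},
  {"linear": [0,0,0],"roll": 0,"gripper": 45},
  {"linear": [0,0,0],"roll": 0,"gripper": 60},
  {"linear": [0,0,0],"roll": 0,"gripper": 255},
  {"linear": [0,0,0],"roll": 0,"gripper": 255},
  {"linear": [0,0,0],"roll": 0,"gripper": 255},
])

```text
time: 15.95
tool_pos: [0.4616, 0.0305, 0.0456]
tool_rot: [3.137, 0.005, -0.401]
force: [0.1, 1.8, 6.8]
grip_width: 0.0633
```

```bash
python3 go.py .5957 -.2583 .15 22.3
```

```text
t 15.95 pos [0.4616 0.0305 0.0456] rot [179.76   0.27 -23.  ] w 0.0633 F [0.1 1.8 6.8]
roll -45.3 shift@now [ 235.8  213.9 -104.6] shift@target [  14.5  318.1 -104.4]
```

Request:
step_arm([
  {"linear": [0,0,-5],"roll": 0,"gripper": 255},
  {"linear": [0,0,-15],"roll": 0,"gripper": 255},
  {"linear": [0,0,-25],"roll": 0,"gripper": 255},
  {"linear": [0,0,-25],"roll": -3,"gripper": 255},
  {"linear": [0,0,-15],"roll": -7,"gripper": 255},
  {"linear": [0,0,0],"roll": -8,"gripper": 255},
  {"linear": [0,0,0],"roll": -8,"gripper": 255},
  {"linear": [0,0,0],"roll": -8,"gripper": 255},
  {"linear": [0,0,0],"roll": -7,"gripper": 255},
  {"linear": [0,0,0],"roll": -4.3,"gripper": 255},
  {"linear": [0,15,0],"roll": 0,"gripper": 255},
  {"linear": [1,30,0],"roll": 0,"gripper": 255},
])

```text
time: 17.15
tool_pos: [0.4775, -0.0094, 0.1289]
tool_rot: [-3.139, 0.011, 0.393]
force: [0.6, 0.5, -3.3]
grip_width: 0.0635
```

```bash
python3 go.py .5957 -.2583 .13 22.3
```

```text
t 17.15 pos [ 0.4775 -0.0094  0.1289] rot [-179.87    0.64   22.53] w 0.0635 F [ 0.6  0.5 -3.3]
roll 0.23 shift@now [ 13.9 275.2  -1.9] shift@target [ 15.  275.1  -1.1]
```

Request:
step_arm([
  {"linear": [2,40,0],"roll": 0.2,"gripper": 255},
  {"linear": [2,40,0],"roll": 0,"gripper": 255},
  {"linear": [2,40,0],"roll": 0,"gripper": 255},
  {"linear": [2,40,0],"roll": 0,"gripper": 255},
  {"linear": [2,40,0],"roll": 0,"gripper": 255},
  {"linear": [2,35,0],"roll": 0,"gripper": 255},
  {"linear": [2,25,0],"roll": 0,"gripper": 255},
  {"linear": [0,12,0],"roll": 0,"gripper": 255},
  {"linear": [0,0,0],"roll": 0,"gripper": 255},
  {"linear": [0,0,0],"roll": 0,"gripper": 255},
])

```text
time: 18.15
tool_pos: [0.5934, -0.2563, 0.1284]
tool_rot: [-3.139, 0.01, 0.386]
force: [-0.7, 0.1, -4.3]
grip_width: 0.0635
```

```bash
python3 go.py .5957 -.2583 .027 22.3; python3 - <<'E'
from h import *
d=grab('side');cv2.imwrite('pics/s6.png',cv2.resize(d['img'][80:260,320:500,::-1],None,fx=3.3,fy=3.3))
E
```

```text
t 18.15 pos [ 0.5934 -0.2563  0.1284] rot [-179.86    0.6    22.11] w 0.0635 F [-0.7  0.1 -4.3]
roll -0.19 shift@now [  2.4   3.  101.4] shift@target [  1.4   2.7 101.4]
```

View pics/s6.png

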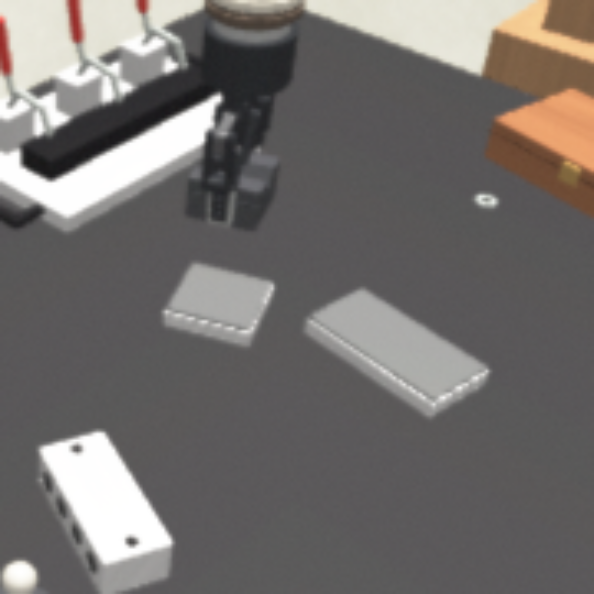

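The V-block is held level above the square at (220,300), and the bar alone remains at (105,510). I lower it.

Request:
step_arm([
  {"linear": [1,2,20],"roll": 0,"gripper": 255},
  {"linear": [0,1,25],"roll": 0,"gripper": 255},
  {"linear": [0,0,25],"roll": 0,"gripper": 255},
  {"linear": [0,0,14],"roll": 0,"gripper": 255},
  {"linear": [0,0,8],"roll": 0,"gripper": 255},
  {"linear": [0,0,4],"roll": 0,"gripper": 255},
  {"linear": [0,0,2],"roll": 0,"gripper": 255},
  {"linear": [0,0,1],"roll": 0,"gripper": 255},
  {"linear": [0,0,0],"roll": 0,"gripper": 255},
])

```text
time: 19.1
tool_pos: [0.5962, -0.2609, 0.0309]
tool_rot: [3.141, 0.008, 0.385]
force: [0.2, 0.8, -4.4]
grip_width: 0.0638
```

```bash
python3 go.py .5957 -.2583 .0256 22.3
```

```text
t 19.1 pos [ 0.5962 -0.2609  0.0309] rot [179.96   0.47  22.08] w 0.0638 F [ 0.2  0.8 -4.4]
roll -0.22 shift@now [ 0.6 -2.6  5.3] shift@target [ 0.6 -2.6  5.3]
```

Request:
step_arm([
  {"linear": [0,-2,2],"roll": 0,"gripper": 255},
  {"linear": [0,0,1],"roll": 0,"gripper": 255},
  {"linear": [0,0,1],"roll": 0,"gripper": 255},
  {"linear": [0,0,0],"roll": 0,"gripper": 255},
])

```text
time: 19.5
tool_pos: [0.5948, -0.2587, 0.026]
tool_rot: [-3.141, 0.009, 0.385]
force: [-0.8, -0.3, -3.8]
grip_width: 0.0635
```

Request:
step_arm([
  {"linear": [0,0,1],"roll": 0,"gripper": 255},
  {"linear": [0,0,0],"roll": 0,"gripper": 255},
])

```text
time: 19.7
tool_pos: [0.5948, -0.2588, 0.0259]
tool_rot: [-3.141, 0.009, 0.385]
force: [-2.6, 1.8, 3.0]
grip_width: 0.0632
```

Request:
step_arm([
  {"linear": [0,0,0],"roll": 0,"gripper": 40},
  {"linear": [0,0,0],"roll": 0,"gripper": 15},
  {"linear": [0,0,0],"roll": 0,"gripper": 0},
  {"linear": [0,0,0],"roll": 0,"gripper": 0},
  {"linear": [0,0,0],"roll": 0,"gripper": 0},
  {"linear": [0,0,-10],"roll": 0,"gripper": 0},
  {"linear": [0,0,-25],"roll": 0,"gripper": 0},
  {"linear": [0,0,-35],"roll": 0,"gripper": 0},
  {"linear": [0,0,-30],"roll": 0,"gripper": 0},
  {"linear": [0,-20,-10],"roll": 0,"gripper": 0},
  {"linear": [0,-40,0],"roll": 0,"gripper": 0},
  {"linear": [0,-40,0],"roll": 0,"gripper": 0},
])

```text
time: 20.9
tool_pos: [0.5583, -0.1657, 0.1367]
tool_rot: [3.14, 0.007, 0.383]
force: [0.1, 1.0, 0.3]
grip_width: 0.0853
```

```bash
python3 go.py .4803 .0243 .13 -23; python3 - <<'E'
from h import *
d=grab('side');cv2.imwrite('pics/s7.png',cv2.resize(d['img'][120:270,320:490,::-1],None,fx=3.5,fy=3.5))
E
```

```text
t 20.9 pos [ 0.5583 -0.1657  0.1367] rot [179.92   0.41  21.97] w 0.0853 F [0.1 1.  0.3]
roll 44.97 shift@now [  -1.2 -205.4    6.4] shift@target [-146.  -144.5    6.7]
```

View pics/s7.png

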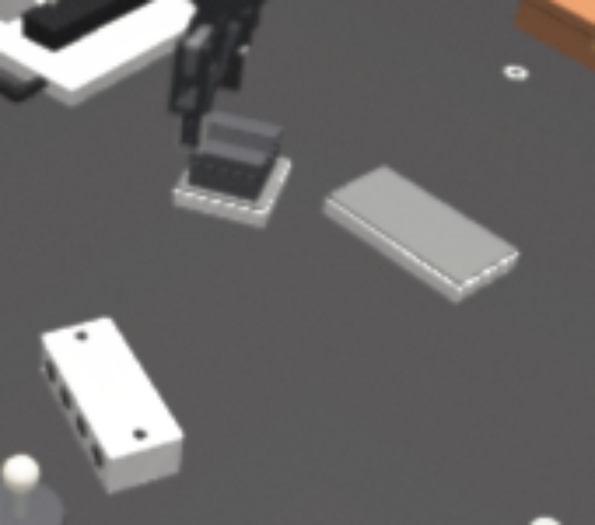

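The V-block stands squarely on its stand at (235,160). I check where the bar is now and where the V-block landed.

```bash
cat > m.py <<'E'
from h import *
for n in ['side','top']:
    d=load('side') if n=='side' else grab('top'); C=cloud(d)
    for nm,x,y,lo,hi,r in [('bar',.48,.024,.034,.046,.1),('vb',.595,-.258,.053,.067,.07),('pin',.4325,.323,.06,.08,.05),('ring',.6195,.2595,.05,.068,.05)]:
        m=(abs(C[...,0]-x)<r)&(abs(C[...,1]-y)<r)&(C[...,2]>lo)&(C[...,2]<hi)
        P=(C[m][:,:2]*1000).astype(np.float32); print(n,nm,len(P),cv2.minAreaRect(P) if len(P)>5 else '', P.mean(0) if len(P) else '')
E
python3 m.py
```

```text
side bar 856 ((479.150390625, 24.587600708007812), (57.438777923583984, 134.78927612304688), 67.34684753417969) [475.08466   27.324547]
side vb 227 ((594.1478271484375, -258.05316162109375), (63.97071075439453, 68.40090942382812), 21.988313674926758) [ 591.4717 -259.1336]
side pin 89 ((428.92535400390625, 323.40899658203125), (19.18558120727539, 18.45025062561035), 6.196393013000488) [427.91476 324.1273 ]
side ring 244 ((616.8977661132812, 259.7577209472656), (45.59217834472656, 44.393707275390625), 43.19757080078125) [615.632 260.52 ]
top bar 963 ((480.1656799316406, 24.023086547851562), (55.848873138427734, 130.26739501953125), 67.1086196899414) [480.3078    23.899467]
top vb 0  
top pin 45 ((430.8699645996094, 322.53790283203125), (16.565216064453125, 17.776920318603516), 25.15459632873535) [430.64288 322.1561 ]
top ring 212 ((619.2544555664062, 259.8851623535156), (44.469146728515625, 45.70192337036133), 61.96030807495117) [619.4549  259.32407]
```

Request:
step_arm([
  {"linear": [0,-20,0],"roll": 7.5,"gripper": 0},
  {"linear": [0,0,0],"roll": 7.5,"gripper": 0},
  {"linear": [0,0,0],"roll": 7.5,"gripper": 0},
  {"linear": [0,0,0],"roll": 7.5,"gripper": 0},
  {"linear": [0,0,0],"roll": 7.5,"gripper": 0},
  {"linear": [0,0,0],"roll": 7.5,"gripper": 0},
  {"linear": [-30,-30,0],"roll": 0,"gripper": 0},
  {"linear": [-30,-30,0],"roll": 0,"gripper": 0},
  {"linear": [-30,-30,0],"roll": 0,"gripper": 0},
  {"linear": [-25,-25,0],"roll": 0,"gripper": 0},
  {"linear": [-10,-10,0],"roll": 0,"gripper": 0},
  {"linear": [0,0,0],"roll": 0,"gripper": 0},
])

```text
time: 22.2
tool_pos: [0.4838, 0.0193, 0.1357]
tool_rot: [3.137, 0.007, -0.395]
force: [0.8, 0.6, 0.7]
grip_width: 0.0853
```

```bash
python3 go.py .4802 .0242 .014 -23
```

```text
t 22.2 pos [0.4838 0.0193 0.1357] rot [179.72   0.41 -22.66] w 0.0853 F [0.8 0.6 0.7]
roll 0.34 shift@now [ -4.3  -3.8 121.7] shift@target [ -5.2  -3.1 121.7]
```

Request:
step_arm([
  {"linear": [-2,-1,25],"roll": 0.3,"gripper": 0},
  {"linear": [-2,-1,30],"roll": 0,"gripper": 0},
  {"linear": [-1,-1,30],"roll": 0,"gripper": 0},
  {"linear": [0,0,20],"roll": 0,"gripper": 0},
  {"linear": [0,0,12],"roll": 0,"gripper": 0},
  {"linear": [0,0,5],"roll": 0,"gripper": 0},
  {"linear": [0,0,0],"roll": 0,"gripper": 50},
  {"linear": [0,0,0],"roll": 0,"gripper": 75},
  {"linear": [0,0,0],"roll": 0,"gripper": 255},
  {"linear": [0,0,0],"roll": 0,"gripper": 255},
  {"linear": [0,0,0],"roll": 0,"gripper": 255},
])

```text
time: 23.3
tool_pos: [0.4812, 0.0214, 0.0146]
tool_rot: [3.137, 0.004, -0.405]
force: [0.6, 0.3, 6.3]
grip_width: 0.0553
```

```bash
python3 go.py .4405 -.319 .11 -7.2
```

```text
t 23.3 pos [0.4812 0.0214 0.0146] rot [179.75   0.23 -23.21] w 0.0553 F [0.6 0.3 6.3]
roll -16.01 shift@now [ 96.3 329.3 -94.4] shift@target [  2.2 342.8 -95.4]
```

Request:
step_arm([
  {"linear": [0,0,-5],"roll": 0,"gripper": 255},
  {"linear": [0,0,-15],"roll": 0,"gripper": 255},
  {"linear": [0,0,-25],"roll": 0,"gripper": 255},
  {"linear": [0,0,-25],"roll": -5,"gripper": 255},
  {"linear": [0,0,-20],"roll": -6,"gripper": 255},
  {"linear": [0,0,-5],"roll": -5,"gripper": 255},
  {"linear": [1,15,0],"roll": 0,"gripper": 255},
  {"linear": [1,30,0],"roll": 0,"gripper": 255},
  {"linear": [1,40,0],"roll": 0,"gripper": 255},
  {"linear": [1,40,0],"roll": 0,"gripper": 255},
  {"linear": [0,40,0],"roll": 0,"gripper": 255},
  {"linear": [0,40,0],"roll": 0,"gripper": 255},
])

```text
time: 24.5
tool_pos: [0.4575, -0.1838, 0.109]
tool_rot: [3.137, 0.009, -0.126]
force: [1.4, -0.8, -5.1]
grip_width: 0.0553
```

```bash
python3 go.py .4425 -.319 .11 -7.2
```

```text
t 24.5 pos [ 0.4575 -0.1838  0.109 ] rot [179.76   0.53  -7.2 ] w 0.0553 F [ 1.4 -0.8 -5.1]
roll 0.0 shift@now [  2.1 136.   -0.4] shift@target [  2.1 136.   -1. ]
```

Request:
step_arm([
  {"linear": [1,40,0],"roll": 0,"gripper": 255},
  {"linear": [1,40,0],"roll": 0,"gripper": 255},
  {"linear": [0,30,0],"roll": 0,"gripper": 255},
  {"linear": [0,18,0],"roll": 0,"gripper": 255},
  {"linear": [0,6,0],"roll": 0,"gripper": 255},
  {"linear": [0,0,0],"roll": 0,"gripper": 255},
  {"linear": [0,0,15],"roll": 0,"gripper": 255},
  {"linear": [0,0,20],"roll": 0,"gripper": 255},
  {"linear": [0,0,15],"roll": 0,"gripper": 255},
  {"linear": [0,0,10],"roll": 0,"gripper": 255},
  {"linear": [0,0,0],"roll": 0,"gripper": 255},
  {"linear": [0,0,0],"roll": 0,"gripper": 255},
])

```text
time: 25.7
tool_pos: [0.4434, -0.3158, 0.0495]
tool_rot: [3.137, 0.009, -0.126]
force: [-0.0, 0.2, -3.5]
grip_width: 0.0553
```

```bash
python3 go.py .4425 -.319 .0346 -7.2; python3 - <<'E'
from h import *
d=grab('side');cv2.imwrite('pics/s8.png',cv2.resize(d['img'][120:240,340:500,::-1],None,fx=4,fy=4))
E
```

```text
t 25.7 pos [ 0.4434 -0.3158  0.0495] rot [179.75   0.49  -7.2 ] w 0.0553 F [-0.   0.2 -3.5]
roll -0.0 shift@now [-0.4  3.2 14.9] shift@target [-0.5  3.2 14.9]
```

View pics/s8.png

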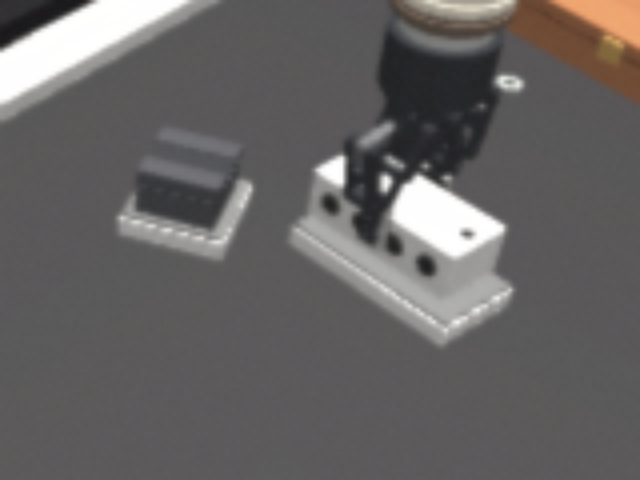

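The bar hangs parallel above the oblong, bar centre about (410,220) and stand about (400,260).

Request:
step_arm([
  {"linear": [0,2,5],"roll": 0,"gripper": 255},
  {"linear": [0,0,4],"roll": 0,"gripper": 255},
  {"linear": [0,0,2],"roll": 0,"gripper": 255},
  {"linear": [0,0,1],"roll": 0,"gripper": 255},
  {"linear": [0,0,1],"roll": 0,"gripper": 255},
  {"linear": [0,0,0],"roll": 0,"gripper": 255},
])

```text
time: 26.35
tool_pos: [0.443, -0.318, 0.0365]
tool_rot: [3.137, 0.008, -0.126]
force: [0.1, 0.1, -4.0]
grip_width: 0.0553
```

Request:
step_arm([
  {"linear": [0,0,1],"roll": 0,"gripper": 255},
  {"linear": [0,0,1],"roll": 0,"gripper": 255},
  {"linear": [0,0,0],"roll": 0,"gripper": 255},
])

```text
time: 26.65
tool_pos: [0.4431, -0.3181, 0.0348]
tool_rot: [3.137, 0.008, -0.126]
force: [-0.2, -0.2, -2.4]
grip_width: 0.0553
```

Request:
step_arm([
  {"linear": [0,0,0.7],"roll": 0,"gripper": 255},
  {"linear": [0,0,0],"roll": 0,"gripper": 255},
])

```text
time: 26.85
tool_pos: [0.4431, -0.3181, 0.0347]
tool_rot: [3.138, 0.008, -0.126]
force: [-2.4, 1.6, 4.6]
grip_width: 0.0549
```

Contact. I release, lift and move clear.

Request:
step_arm([
  {"linear": [0,0,0],"roll": 0,"gripper": 65},
  {"linear": [0,0,0],"roll": 0,"gripper": 30},
  {"linear": [0,0,0],"roll": 0,"gripper": 0},
  {"linear": [0,0,0],"roll": 0,"gripper": 0},
  {"linear": [0,0,0],"roll": 0,"gripper": 0},
  {"linear": [0,0,-10],"roll": 0,"gripper": 0},
  {"linear": [0,0,-25],"roll": 0,"gripper": 0},
  {"linear": [0,0,-40],"roll": 0,"gripper": 0},
  {"linear": [0,0,-40],"roll": 0,"gripper": 0},
  {"linear": [0,0,-40],"roll": 0,"gripper": 0},
  {"linear": [0,0,0],"roll": 0,"gripper": 0},
])

```text
time: 27.95
tool_pos: [0.4473, -0.3202, 0.1952]
tool_rot: [3.134, -0.002, -0.127]
force: [0.7, -0.6, 0.4]
grip_width: 0.0855
```

Request:
step_arm([
  {"linear": [0,-30,0],"roll": 0,"gripper": 0},
  {"linear": [0,-45,0],"roll": 0,"gripper": 0},
  {"linear": [0,-45,0],"roll": 0,"gripper": 0},
  {"linear": [0,-45,0],"roll": 0,"gripper": 0},
  {"linear": [0,-45,0],"roll": 0,"gripper": 0},
  {"linear": [0,-30,0],"roll": 0,"gripper": 0},
  {"linear": [0,0,0],"roll": 0,"gripper": 0},
  {"linear": [0,0,0],"roll": 0,"gripper": 0},
])

```text
time: 28.75
tool_pos: [0.4743, -0.0789, 0.1879]
tool_rot: [3.137, 0.008, -0.124]
force: [0.2, -1.3, 0.4]
grip_width: 0.0856
```

```bash
sed -i "s/('bar',.48,.024,.034,.046,.1)/('bar',.441,-.319,.053,.067,.1)/;s/load('side') if n=='side' else grab('top')/grab(n)/" m.py; python3 m.py; python3 - <<'E'
from h import *
d=load('side');cv2.imwrite('pics/s9.png',d['img'][:,:,::-1])
E
```

```text
side bar 569 ((439.65240478515625, -317.7351989746094), (62.6419563293457, 131.0642852783203), 81.3803939819336) [ 436.8323  -314.46176]
side vb 215 ((593.788818359375, -258.7874755859375), (63.969482421875, 69.27706146240234), 20.806283950805664) [ 592.4745  -253.59981]
side pin 88 ((429.1763916015625, 323.2646179199219), (19.88726043701172, 18.791433334350586), 7.149372577667236) [427.903   323.87796]
side ring 247 ((616.8905029296875, 258.99371337890625), (45.283233642578125, 45.236942291259766), 38.74338150024414) [615.5208  260.28802]
top bar 958 ((441.3934631347656, -316.28521728515625), (58.059669494628906, 128.781982421875), 82.50894927978516) [ 441.40634 -316.21527]
top vb 466 ((595.6034545898438, -257.04052734375), (64.17835998535156, 66.57144927978516), 21.930307388305664) [ 595.5106  -256.87286]
top pin 45 ((430.1236572265625, 323.1595764160156), (20.707979202270508, 16.07427406311035), 88.80062103271484) [430.61954 322.24628]
top ring 217 ((619.241455078125, 259.3340759277344), (45.1749267578125, 45.886863708496094), 58.00105285644531) [619.4846  258.78082]
```

View pics/s9.png

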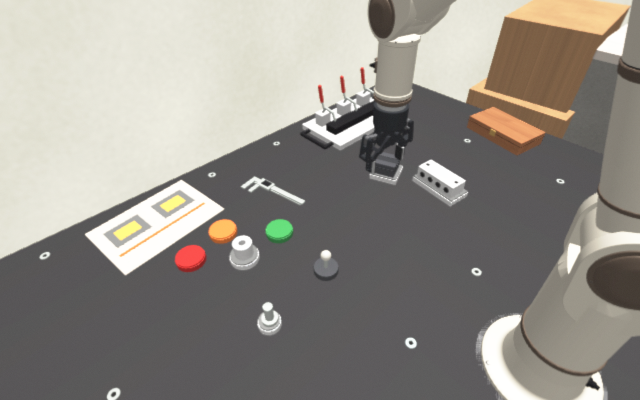

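All four masters stand on their stands, at (269,318), (243,250), (386,168) and (440,180). The sphere and caliper look unmoved, and all offsets are within about 3 mm. I hand in.

```bash
python3 -c "
from bench import ctrl
print(ctrl.finish_job())"
```

```text
the job is handed in; nothing more can be done
None
```

I took the stack apart from the top down and set the pin, ring, V-block and long bar on their matching stands in that order. Each was lowered until the force showed contact and then released. I handed the job in at about 29 s; no verdict was reported.

**Last checks, top camera:**

| Master | Distance from stand centre | Angle to stand |
|---|---|---|
| Pin | about 2 mm | – |
| Ring | about 1 mm | – |
| V-block | about 1.5 mm | under 1° |
| Bar | about 3 mm | under 1° |

- **Disagreement:** the side camera's positions differed from the top camera's by about 1–3 mm, most for the ring. Its angles differed by about 1°. Its narrow-side widths for the bar and V-block also read about 5 mm large, which I put down to edge noise.
- **Caliper and sphere:** I judged them unmoved by eye in the last side picture and did not measure them.
- **Tilt:** I judged the masters upright from the pictures and did not measure it.
- **At hand-in:** the gripper was open and clear of everything. No check failed.

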